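# Bring the hanging detergent hopper over the filler neck

## Task

Take the runner by its black handle and pull the hanging detergent hopper off its drip stand and along the rail until its nozzle hangs over the middle of the round filler neck. It swings freely once it drops off the stand: calm it by moving the runner only, without touching the hopper, swinging it wildly or bumping it back against the stand. When it has hung still over the neck for at least four seconds, let go, move the gripper clear and leave it hanging still there; leave everything else alone.

Things in the scene. Friction and masses are not known exactly. Their poses are not given: they have to be found in the camera images.
- rail: Free-standing fixed steel portal rail on the counter. Origin on the counter (z = 0) below the middle of the bar; its y axis runs along the bar, its x axis away from the robot. Bar 18 mm thick, axis 540 mm above the counter; posts 30 mm square at y = -340 and +340 mm. It turns a little from start to start.
- runner (a joint): Runner's position along the bar, in m, growing towards the rail's +y, 0 to 0.42 m between stops; the runner is at y = -0.16 m + this value in the rail's frame. It slides with about 2.5 N of friction and stays where it is left. Runner about 0.5 kg.
- grip (a point): Grip point of the runner's handle: black upright block 32 mm (rail's x) by 26 mm (rail's y) by 60 mm high, top 20 mm above this point and 315 mm above the counter, free above. Take it from above, fingers on the two faces that look along the rail. It is 170 mm nearer the robot than the bar; a 12 mm steel bar leads from its foot (245 mm up) 85 mm to +x, then up to the runner.
- hopper (a joint): Swing angle of the hopper about its pin (45 mm under the bar's axis, 495 mm above the counter), rad: 0 straight down, positive with the nozzle towards the rail's +y, -0.17 parked on the stand. Almost undamped (a swing takes minutes to die away); period 1.10 s, like a simple pendulum of 0.302 m. Nominally 0.35 kg, varying by up to a third.
- nozzle (a point): Lowest point of the hopper's round rubber nozzle (ball of 16 mm radius), 420 mm from the pin. The hopper is a steel can 104 mm across with a cone below, hung on a rigid 10 mm rod. Hanging straight down, this point is 75 mm above the counter, 35 mm above the neck's mouth.
- stand: Heavy loose drip stand (5 kg) with a square white top, 90 by 90 mm, 81 mm high, on which the nozzle is parked at the start. Origin under its centre, axes as the rail's. The nozzle slides over the top and drops off its +y edge (45 mm from the centre) with the hopper leaning back about 0.17 rad, and then swings.
- mouth (a point): Centre of the mouth of the fixed round filler neck, 40 mm above the counter: a grey collar 92 mm outside, 76 mm inside diameter on a metal flange, right under the bar somewhere along its +y half.
- jug: White bottle, 84 mm wide, 200 mm tall, bystander. Origin under its centre.
- carton: Green box 70 x 130 x 170 mm, bystander. Origin under its centre.
- scoop_cup: White cup 70 mm wide, 70 mm tall, bystander. Origin under its centre.
Mind the look-alikes: they are no part of the job. Of the things like the stand, leave any that is pink or purple; of the rest the smaller one is meant.

How it is judged:
By the outcome, as a careful person would: the job done as asked, in the order asked, and still so for the second after the job is handed in, with the robot touching nothing.
It also fails if it takes over 51 s, if anything falls off the work surface, if the arm or the gripper's body presses on something with over 40 N, if the wrist force passes 120 N, or if a joint passes its speed limit or range.

## Robot

A 6-joint arm with a two-finger parallel gripper is mounted at the origin on the work surface. World frame = base frame: x ahead of the robot, y to its left, z up, the work surface at z = 0. Lengths are in m, angles in rad, forces in N, time in s.
With the tool pointing down it reaches from about 0.4 to 0.825 m from the base axis. Payload 7 kg.
Tool frame: the origin (TCP) lies at the very end of the fingers, on their centre line; the grasp point (between the pads) lies 19 mm behind it (arm.grasp_offset is the distance from the TCP to the grasp point, in m); z points along the fingers, y is the line along which they close (so a half turn about z gives the same grasp; the last joint's range is limited). The gripper opens to 88 mm and grips with 3 to 60 N. Pads are 19 mm wide; open, the fingers measure 130 mm over their backs; the gripper's body (78 mm by 193 mm) begins 47 mm behind the grasp point.
Start: joints at [-0.858, 0.359, 0.012, 0, -1.224, -0.288], TCP at [0.278, -0.615, 0.227] pointing down, gripper open.
Joint ranges: [-3.07, 3.07], [-1.43, 2.12], [-1.02, 1.25], [-3.03, 1.67], [-3.05, -0], [-3.03, 3.03]. Speed limits (rad/s): [2.39, 2.39, 3.01, 3.14, 3.14, 3.14].

## Interface

Orientations are given as [roll, pitch, yaw] about the fixed x, y, z axes, in that order (R = Rz(yaw) Ry(pitch) Rx(roll)).
In Python, from station import get_state, cams, arm, nets gives the robot as it stands.
- The arm moves only by the shell command python3 -m creep 'ROWS' [FORCE]. ROWS is a JSON object of lists of equal length, an entry for each row: "translation": the shift along the world's x, y, z in mm, a list of three; "spin": the turn about the world's z in rad; "gripper": the opening, from 0 (shut) to 1 (fully open). In form: {"translation": [[dx, dy, dz], ...], "spin": [spin, ...], "gripper": [gripper, ...]}. A call has 1 to 8 rows; each row shifts and turns the commanded pose from where the row before left it; what a row does not reach is not made up. A row lasts 1/10 s, in which the tool goes at most 50 mm and 8.59 degrees, less where a joint would pass 70% of its speed; a pose out of reach is approached as far as the arm can. A call is refused whole if a number of a shift passes 50 or a number of a turn 0.15, either way. A call with a gripper value outside its range is refused whole. The fingers move at their own pace and stop on an object; FORCE is the grip in N (left out, the last holds). Time passes only in rows, so rows that do not move let the fingers close. It gives the time, the measured TCP pose, the force, the opening and the grip force at its end, in the units of the state.
- get_state(): the state, without advancing time (a new reading comes with each control period).
- cams.grab_frame(name): name is "scene" or "side" or "wrist"; returns a dict with "img" (480x640x3 uint8, red, green, blue), "mtx" (3x3 intrinsics, pixels), "R" (3x3) and "t" (3): a world point X has camera coordinates R X + t. Camera axes: x right, y down, z forward; pixel columns grow to the right and rows downward; lengths in m; the calibration is good to about 2 mm. A picture is of the moment at which its call begins. There is no depth.
- arm.job_done(): hands the job in; it is judged then, once.
Trained networks look in the newest picture that a camera, given by its name, has taken for a name from the list of things; names that differ only in an ending like _2 or _b are one class to them, and where a whole thing is asked for, a point or a joint stands for the part that bears it (a point fixed in the world has none). Each returns a list of dicts, best first, with "confidence" (0 to 1); they miss things now and then, are a little off and sometimes report something else, mostly with a low value. They report only what shows in the picture. A call takes as long as a camera call. They do not tell look-alikes from the thing itself.
- nets.search_frame(camera, label): "centre" ([x, y, z] in m, in world coordinates, good to about 4 mm: the middle of the surface that is visible of it).
- nets.pinpoint(camera, label): "centre" ([x, y, z] in m, in world coordinates, good to about 4 mm: a listed point, or the origin of a listed thing).
The state is a dict: "t": time; "q": joint angles; "qd": joint speeds; "joint_efforts": joint torques, N m; "eef_pos": TCP position; "ee_rot": TCP orientation; "force": force on the tool from outside, world axes, zero at the start; "moment": the same for the moment, N m; "width": finger opening in m; "gripper_force": force on a finger pad.
Only numpy, scipy, OpenCV 4.12 (cv2) and the standard library are available. Lean on these libraries where they do the work, as an engineer would, in place of code of your own. Each camera call takes 0.05 s, during which the arm holds its last target. There are 200 camera calls.

## Working session

There is one attempt and no reset: what is moved stays moved. The work goes in short steps, Python scripts to look and compute and a shell command to move; the robot and the scene stay as the last step left them, time stands still between calls to the robot, and variables do not carry over. Pictures are saved under pics/ and viewed, at most 10 in all, crops included, and the job is handed in when it is done.

```bash
mkdir -p pics; cat > h.py <<'E'
import numpy as np, cv2
from station import get_state, cams, arm, nets
def save(f,name): cv2.imwrite('pics/'+name,f['img'][:,:,::-1])
def proj(f,X):
    c=f['R']@np.array(X)+f['t']; p=f['mtx']@c; return p[:2]/p[2]
E
python3 - <<'E'
from h import *
fs={}
for c in ['scene','side']:
    f=cams.grab_frame(c); save(f,c+'0.png')
    for l in ['rail','grip','nozzle','stand','mouth','hopper','runner','jug','carton','scoop_cup']:
        for d in nets.pinpoint(c,l)[:4]: print(c,l,np.round(d['centre'],3),round(d['confidence'],2),np.round(proj(f,d['centre'])))
print(get_state()['t'])
E
```

```text
scene grip [ 0.505 -0.174  0.299] 0.59 [305. 213.]
scene nozzle [ 0.68  -0.228  0.08 ] 0.73 [263. 270.]
scene nozzle [ 0.353 -0.399  0.002] 0.5 [301. 220.]
scene stand [ 0.501 -0.537 -0.002] 0.98 [254. 221.]
scene stand [ 0.412  0.065 -0.002] 0.86 [368. 291.]
scene stand [ 0.676 -0.221  0.003] 0.85 [267. 284.]
scene stand [ 0.462 -0.18   0.003] 0.63 [316. 261.]
scene mouth [0.652 0.051 0.04 ] 0.7 [317. 317.]
scene mouth [ 0.785 -0.055  0.001] 0.63 [271. 327.]Traceback (most recent call last):
  File "<stdin>", line 6, in <module>
ValueError: it knows: carton, grip, jug, mouth, nozzle, rail, scoop_cup, stand
```

```bash
python3 - <<'E'
from h import *
for c in ['side','wrist']:
    f=cams.grab_frame(c); save(f,c+'0.png')
    for l in ['rail','grip','nozzle','stand','mouth','jug','carton','scoop_cup']:
        for d in nets.pinpoint(c,l)[:4]: print(c,l,np.round(d['centre'],3),round(d['confidence'],2),np.round(proj(f,d['centre'])))
print(get_state()['t'])
E
```

```text
side grip [ 0.501 -0.173  0.292] 0.67 [363. 274.]
side stand [ 0.46  -0.175  0.002] 0.64 [354. 307.]
side stand [ 0.676 -0.224 -0.001] 0.63 [385. 257.]
side stand [ 0.503 -0.542 -0.001] 0.49 [455. 329.]
side mouth [0.654 0.05  0.042] 0.59 [313. 235.]
side jug [ 0.36  -0.397 -0.001] 0.5 [405. 354.]
side carton [ 0.362 -0.401 -0.   ] 0.68 [406. 353.]
side carton [ 0.302  0.439 -0.005] 0.55 [180. 292.]
side scoop_cup [ 0.784 -0.051 -0.   ] 0.53 [350. 217.]
wrist stand [ 0.502 -0.542 -0.001] 0.66 [299. 414.]
1.2
```

View pics/scene0.png

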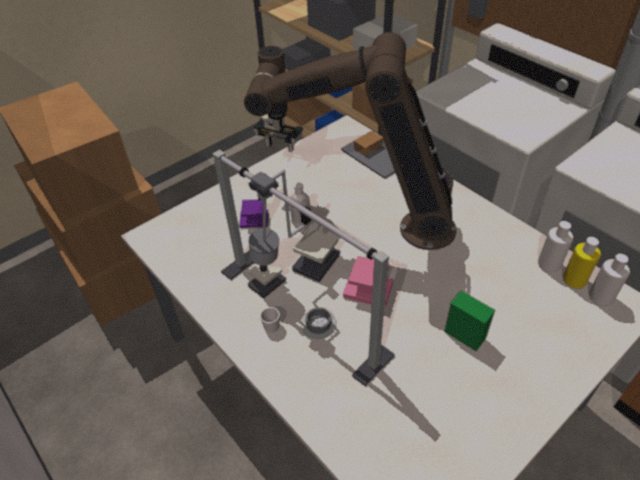

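View pics/side0.png

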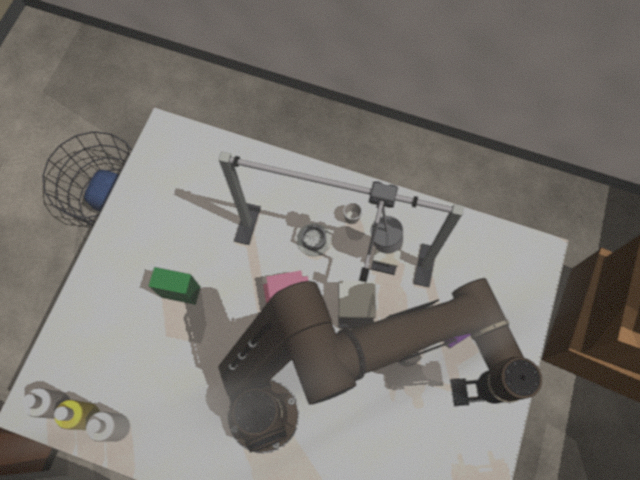

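Scene shows four stand-like things: purple (253,213), pink (369,282), a larger white one (318,250) and a small white one (266,284) under the hopper's nozzle (263,270). The small white one is the stand. The handle is the black block at (305,213) in scene and (363,274) in side, the neck is at (318,320) in scene, and the cup at (271,318) only resembles the neck.

```bash
python3 - <<'E'
from h import *
S=get_state(); print(S['eef_pos'],S['ee_rot'],S['width'],S['t'])
f=cams.grab_frame('scene'); g=cams.grab_frame('side'); w=cams.grab_frame('wrist')
a=cv2.resize(f['img'][130:350,190:410],None,fx=2.7,fy=2.7,interpolation=cv2.INTER_CUBIC)
cv2.imwrite('pics/crop1.png',a[:,:,::-1])
print('wristcam pos',-w['R'].T@w['t'],'axes\n',np.round(w['R'],2), w['mtx'][0,0])
print('scene pos',-f['R'].T@f['t'],'side pos',-g['R'].T@g['t'])
def ray(f,uv,z):
    d=f['R'].T@np.linalg.solve(f['mtx'],[*uv,1]); o=-f['R'].T@f['t']; return o+d*(z-o[2])/d[2]
for n,uv in [('L',(225,158)),('R',(372,252))]: print('scene',n,ray(f,uv,.54))
for n,uv in [('+y',(235,161)),('-y',(453,209))]: print('side',n,ray(g,uv,.54))
# triangulate per-net pairs
for l,gs in [('grip',0),('mouth',0),('stand',0)]:
    for c,F in(('scene',f),('side',g)):
        print(l,c,[np.round(d['centre'],4) for d in nets.pinpoint(c,l)])
        if l!='mouth': print('  sf',[np.round(d['centre'],4) for d in nets.search_frame(c,l)])
E
```

```text
[ 0.2781722  -0.61501325  0.22658073] [-3.14154507e+00 -4.54188171e-06 -2.71677757e+00] 0.08747829536950087 1.2
wristcam pos [ 0.20792559 -0.6477749   0.38310851] axes
 [[-0.41  0.91  0.  ]
 [ 0.87  0.39  0.29]
 [ 0.26  0.12 -0.96]] 413.35614207439386
scene pos [1.38540908 0.97655378 1.67107956] side pos [-0.01515321 -0.21775666  2.08140287]
scene L [ 0.68226685 -0.34950441  0.54      ]
scene R [0.62379453 0.27106312 0.54      ]
side +y [0.62937347 0.27476106 0.54      ]
side -y [ 0.69599461 -0.36054902  0.54      ]
grip scene [array([ 0.5057, -0.1731,  0.299 ])]
  sf [array([ 0.678 , -0.1676,  0.2732])]
grip side [array([ 0.5014, -0.1748,  0.292 ])]
  sf [array([ 0.6513, -0.1739,  0.2825])]
mouth scene [array([0.6521, 0.0497, 0.0421])]
mouth side [array([0.6551, 0.0505, 0.0374])]
stand scene [array([ 0.4141,  0.0659, -0.003 ]), array([ 0.4644, -0.1793,  0.0014]), array([ 0.3544, -0.3966,  0.0008]), array([ 0.5029, -0.5361,  0.0027])]
  sf [array([ 0.4843, -0.1592,  0.107 ]), array([0.4491, 0.0617, 0.1   ]), array([ 0.5143, -0.5219,  0.0719])]
stand side [array([ 0.6749, -0.2247,  0.0018]), array([0.4128, 0.0639, 0.0015]), array([ 0.4577, -0.1758,  0.0026]), array([ 4.992e-01, -5.381e-01,  2.000e-04])]
  sf [array([ 0.4444, -0.177 ,  0.1167]), array([ 0.6415, -0.2296,  0.0821]), array([0.4387, 0.0968, 0.1114])]
```

View pics/crop1.png

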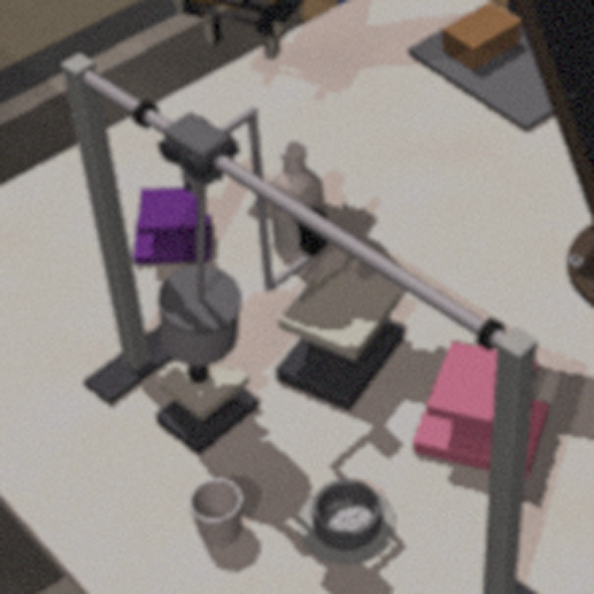

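Crop shows the hopper's nozzle on the small white stand (crop 200,375), the neck at (347,515), and the black handle behind the rail at (312,235). Grip is about (0.504, -0.174, 0.295). Next I go above the handle.

```bash
python3 -m creep '{"translation":[[0,0,45],[0,0,45],[0,0,45],[0,0,45],[22,44,0],[22,44,0],[22,44,0],[22,44,0]],"spin":[-0.11,-0.11,-0.11,0,0,0,0,0],"gripper":[1,1,1,1,1,1,1,1]}'
python3 -m creep '{"translation":[[23,44,0],[23,44,0],[23,44,0],[23,44,0],[23,44,0],[23,1,0],[0,0,0],[0,0,0]],"spin":[0,0,0,0,0,0,0,0],"gripper":[1,1,1,1,1,1,1,1]}'
python3 - <<'E'
from h import *
f=cams.grab_frame('wrist'); save(f,'w1.png')
S=get_state(); print(S['t'],S['eef_pos'],S['ee_rot'],S['force'])
for n in('wrist','scene','side'):
    if n!='wrist': cams.grab_frame(n)
    print(n,[(np.round(d['centre'],4),d['confidence']) for d in nets.pinpoint(n,'grip')])
E
```

```text
t: 2.65
eef_pos: [0.3665, -0.4373, 0.4066]
ee_rot: [-3.141, 0.0, -3.047]
force: [1.7, -0.4, -0.2]
width: 0.088
gripper_force: 0.0
t: 3.45
eef_pos: [0.5043, -0.2177, 0.4062]
ee_rot: [3.141, -0.001, -3.046]
force: [-0.8, -0.2, 0.5]
width: 0.0875
gripper_force: 0.0
3.5 [ 0.50389279 -0.2181444   0.40643413] [ 3.14158404e+00 -5.00761951e-04 -3.04686411e+00] [-0.22761409 -0.45233265  0.48684141]
wrist [(array([ 0.5029, -0.1731,  0.2982]), 0.66)]
scene [(array([ 0.5068, -0.1723,  0.2989]), 0.76)]
side [(array([ 0.5028, -0.1746,  0.2881]), 0.91)]
```

View pics/w1.png

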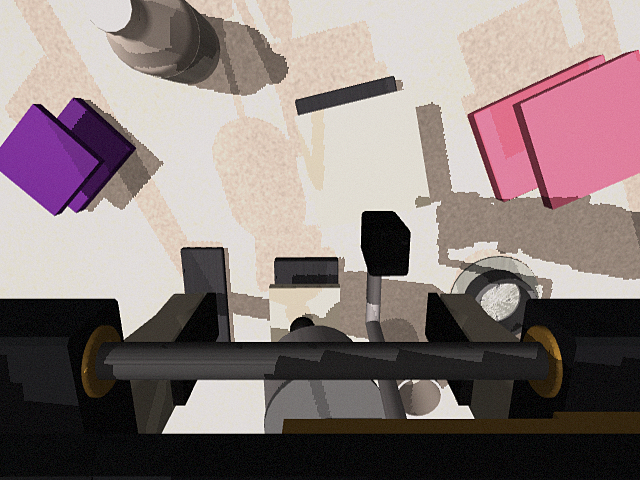

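Wrist picture: black handle at (385,240), edges parallel to the fingers and clear above; the larger white stand is not in the way. I shift +44 mm in y, go down and close gently.

```bash
python3 -m creep '{"translation":[[0,44,0],[0,0,-20],[0,0,-40],[0,0,-40],[0,0,-30],[0,0,0],[0,0,0],[0,0,0]],"spin":[0,0,0,0,0,0,0,0],"gripper":[1,1,1,1,1,1,0.3,0.2]}' 25
python3 -m creep '{"translation":[[0,0,0],[0,0,0],[0,0,0],[0,0,0]],"spin":[0,0,0,0],"gripper":[0.1,0.1,0.1,0.1]}' 25
python3 - <<'E'
from h import *
f=cams.grab_frame('wrist'); save(f,'w2.png'); S=get_state(); print(S)
E
```

```text
t: 4.55
eef_pos: [0.5052, -0.1745, 0.2789]
ee_rot: [-3.141, 0.003, -3.047]
force: [0.3, 0.7, 0.3]
width: 0.0769
gripper_force: 0.0
t: 4.95
eef_pos: [0.5043, -0.174, 0.2769]
ee_rot: [-3.142, 0.0, -3.047]
force: [0.4, -0.1, 0.7]
width: 0.045
gripper_force: 0.0
{'t': 5.0, 'q': array([ 3.55957407e-02,  9.42169390e-02, -2.19231136e-01,  1.93320774e-05,
       -1.25709791e+00, -1.51153832e+00]), 'qd': array([-0.00153254,  0.00226828, -0.00265239,  0.00074434,  0.00013349,
       -0.00172334]), 'joint_efforts': array([-1.12637490e-02, -3.74511945e+01,  2.96475667e+01,  7.05253735e+00,
       -7.92196440e-02, -3.70076270e-05]), 'eef_pos': array([ 0.50421524, -0.17397303,  0.27674769]), 'ee_rot': array([-3.14155947e+00,  2.48812522e-04, -3.04673294e+00]), 'force': array([ 0.38803423,  0.35483387, -0.30264891]), 'moment': array([-0.03333068,  0.01422443, -0.02214161]), 'gripper_force': 0.0, 'width': 0.041181649543252055}
```

View pics/w2.png

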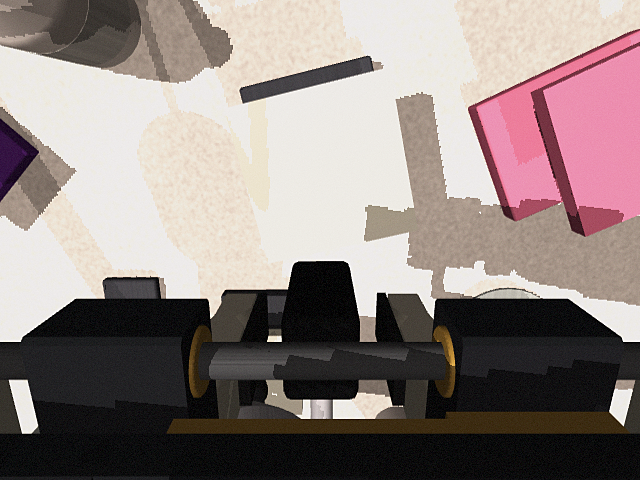

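Handle is centred between the open fingers (320,330). I close now and start pulling slowly along the rail, direction (-0.097, 0.995).

```bash
python3 -m creep '{"translation":[[0,0,0],[0,0,0],[0,0,0],[0,0,0],[0,2,0],[-0.3,4,0],[-0.4,4,0],[-0.4,4,0]],"spin":[0,0,0,0,0,0,0,0],"gripper":[0.1,0.1,0.1,0.1,0.1,0.1,0.1,0.1]}' 30
cat >> h.py <<'E'
YD=np.array([-0.097,0.9953,0]); XD=np.array([0.9953,0.097,0])
G0=np.array([0.5043,-0.174,0.295])
def obs(c='scene'):
    f=cams.grab_frame(c); S=get_state()
    s=(S['eef_pos']-G0)@YD; pin=G0+s*YD+0.17*XD
    n=[d for d in nets.pinpoint(c,'nozzle') if abs((d['centre']-pin)@XD)<.03]
    if n:
        o=(n[0]['centre']-pin); th=np.arcsin(o@YD/.42)
    else: o=np.full(3,np.nan); th=np.nan
    print(round(S['t'],2),'s',round(s,4),'th',round(th,3),'x',round(o@XD,4),'z',round(o[2]+.295,3),'F',np.round(S['force'],1),round(S['width'],4),round(S['gripper_force'],1))
    return f,S,th
E
python3 -c "
from h import *
obs();obs()"
```

```text
t: 5.8
eef_pos: [0.5028, -0.1597, 0.2765]
ee_rot: [-3.141, -0.0, -3.047]
force: [-1.1, -3.6, 0.7]
width: 0.026
gripper_force: 30.0
5.85 s 0.0148 th nan x nan z nan F [-3.4 -0.8  0.9] 0.0257 30.0
5.95 s 0.0148 th -0.173 x -0.0007 z 0.079 F [-4.   2.   2.9] 0.0256 30.0
```

```bash
python3 -m creep '{"translation":[[-0.3,4,0],[-0.4,4,0],[-0.4,4,0],[-0.4,4,0],[-0.4,4,0],[-0.4,4,0]],"spin":[0,0,0,0,0,0],"gripper":[0.1,0.1,0.1,0.1,0.1,0.1]}' 30
python3 -c "
from h import *
obs()"
```

```text
t: 6.6
eef_pos: [0.5004, -0.1358, 0.2765]
ee_rot: [-3.141, -0.001, -3.047]
force: [-3.5, -2.7, 1.5]
width: 0.0257
gripper_force: 30.0
6.65 s 0.0389 th -0.166 x -0.0025 z 0.078 F [-4.5 -0.8  2. ] 0.0253 30.0
```

```bash
python3 -m creep '{"translation":[[-0.4,4,0],[-0.4,4,0]],"spin":[0,0],"gripper":[0.1,0.1]}' 30
python3 -c "
from h import *
obs()"
```

```text
t: 6.9
eef_pos: [0.4997, -0.1281, 0.2765]
ee_rot: [-3.141, -0.001, -3.047]
force: [-3.6, -3.2, 0.3]
width: 0.0255
gripper_force: 30.0
6.95 s 0.0466 th -0.171 x 0.0011 z 0.079 F [-5.5 -0.6  1.4] 0.0259 30.0
```

```bash
python3 -m creep '{"translation":[[-0.3,3,0]],"spin":[0],"gripper":[0.1]}' 30
python3 -c "
from h import *
obs()"
```

```text
t: 7.1
eef_pos: [0.4994, -0.1252, 0.2765]
ee_rot: [-3.141, -0.001, -3.047]
force: [-4.5, -3.3, 1.9]
width: 0.0254
gripper_force: 30.0
7.15 s 0.0494 th -0.168 x -0.0014 z 0.078 F [-5.4 -2.8  2. ] 0.0258 30.0
```

```bash
python3 -m creep '{"translation":[[-0.3,3,0]],"spin":[0],"gripper":[0.1]}' 30
python3 -c "
from h import *
obs()"
```

```text
t: 7.3
eef_pos: [0.4991, -0.1223, 0.2765]
ee_rot: [-3.141, -0.001, -3.047]
force: [-4.2, -3.2, 1.8]
width: 0.026
gripper_force: 30.0
7.35 s 0.0523 th -0.031 x -0.0003 z 0.073 F [-5.6 -1.7  2.2] 0.0258 30.0
```

```bash
python3 -m creep '{"translation":[[-1.5,15,0],[-1.5,15,0],[-1.5,15,0],[-1.5,15,0],[-1.5,15,0],[-0.8,8,0]],"spin":[0,0,0,0,0,0],"gripper":[0.1,0.1,0.1,0.1,0.1,0.1]}' 30
python3 -c "
from h import *
for i in range(12): obs()"
```

```text
t: 8.0
eef_pos: [0.4909, -0.0383, 0.2765]
ee_rot: [3.142, -0.0, -3.046]
force: [-4.1, -2.8, 1.2]
width: 0.0258
gripper_force: 30.0
8.05 s 0.1371 th -0.065 x -0.0055 z 0.075 F [-6.1  3.1  3.2] 0.026 30.0
8.15 s 0.1366 th -0.037 x 0.0007 z 0.072 F [-5.1  2.1  2.9] 0.0257 30.0
8.25 s 0.1363 th 0.004 x -0.0033 z 0.073 F [-5.3  1.9  3.8] 0.026 30.0
8.35 s 0.1362 th 0.041 x -0.0003 z 0.071 F [-6.2  1.8  2.3] 0.0257 30.0
8.45 s 0.1362 th 0.062 x -0.0013 z 0.071 F [-5.9  2.8  2.5] 0.0259 30.0
8.55 s 0.1362 th 0.064 x -0.003 z 0.074 F [-5.9  2.8  3.2] 0.0259 30.0
8.65 s 0.1361 th 0.051 x 0.001 z 0.073 F [-5.8  1.7  3. ] 0.0261 30.0
8.75 s 0.1361 th 0.012 x -0.0033 z 0.074 F [-5.5  2.2  3.3] 0.0261 30.0
8.85 s 0.1361 th -0.023 x 0.0009 z 0.072 F [-6.1  1.2  3. ] 0.0256 30.0
8.95 s 0.1361 th -0.048 x -0.0009 z 0.074 F [-5.3  1.9  2.5] 0.0258 30.0
9.05 s 0.1361 th -0.075 x 0.0011 z 0.075 F [-5.9  1.4  3.6] 0.0259 30.0
9.15 s 0.1361 th -0.057 x -0.0006 z 0.075 F [-6.4  2.   3.3] 0.0259 30.0
```

```bash
cat >> h.py <<'E'
L=.302; W=np.sqrt(9.81/L)
def fit(t,th):
    t=np.array(t); M=np.c_[np.cos(W*t),np.sin(W*t),np.ones(len(t))]
    p,*_=np.linalg.lstsq(M,np.array(th),rcond=None); r=M@p-th
    print('amp',round(np.hypot(p[0],p[1]),4),'offset',round(p[2],4),'rms',round(r.std(),4)); return p
def plan(p,t0,D,N):
    # rows v_k (m/row): kill p at end, travel D, smooth
    tk=t0+.1*np.arange(N+1)
    Dm=np.zeros((N+1,N)); 
    for k in range(N): Dm[k,k]+=10; Dm[k+1,k]-=10    # velocity jumps from row lengths
    # jump dv at tk adds -dv/(L W) sin(W(t-tk)): sin coef -cos(W tk), cos coef +sin(W tk)
    C=np.vstack([np.sin(W*tk)@Dm/(L*W), -np.cos(W*tk)@Dm/(L*W), np.ones(N)])
    d=np.array([-p[0],-p[1],D])
    H=Dm.T@Dm; K=np.block([[H,C.T],[C,np.zeros((3,3))]])
    x=np.linalg.solve(K,np.r_[np.zeros(N),d])[:N]; print('rows mm',np.round(x*1000,1)); return x
E
python3 - <<'E'
from h import *
th=[-.065,-.037,.004,.041,.062,.064,.051,.012,-.023,-.048,-.075,-.057]
t=8.0+.1*np.arange(12)
p=fit(t,th)
print(get_state()['t'])
for N in (8,12,16): plan(p,get_state()['t'],.2086-.1361,N)
E
```

```text
amp 0.0684 offset -0.001 rms 0.0035
9.2
rows mm [ 9.9 11.8  9.7  7.2  6.7  8.3 10.2  8.8]
rows mm [ 4.4  7.8  9.9 10.5  9.7  8.2  6.3  4.7  3.6  3.   2.6  1.8]
rows mm [2.1 4.2 6.2 7.4 7.9 7.4 6.3 5.  3.8 3.  2.9 3.2 3.7 3.9 3.5 2.2]
```

```bash
python3 -m creep '{"translation":[[-0.4,4.4,0],[-0.8,7.8,0],[-1,9.9,0],[-1,10.5,0],[-1,9.7,0],[-0.8,8.2,0],[-0.6,6.3,0],[-0.4,4.7,0]],"spin":[0,0,0,0,0,0,0,0],"gripper":[0.1,0.1,0.1,0.1,0.1,0.1,0.1,0.1]}' 30
python3 -m creep '{"translation":[[-0.4,3.6,0],[-0.3,3,0],[-0.2,2.6,0],[-0.2,1.5,0]],"spin":[0,0,0,0],"gripper":[0.1,0.1,0.1,0.1]}' 30
python3 - <<'E'
from h import *
t=[];th=[]
for i in range(12):
    f,S,a=obs(); t.append(S['t']-.05); th.append(a)
k=~np.isnan(th); p=fit(np.array(t)[k],np.array(th)[k])
print('t',get_state()['t'],p); save(f,'s3.png')
for c in('scene','side'):
    if c=='side': g=cams.grab_frame('side')
    print([np.round(d['centre'],4) for d in nets.pinpoint(c,'mouth')],[np.round(d['centre'],4) for d in nets.pinpoint(c,'nozzle')])
E
```

```text
t: 10.0
eef_pos: [0.4848, 0.023, 0.2765]
ee_rot: [-3.142, -0.0, -3.046]
force: [-4.5, -3.2, 2.2]
width: 0.0256
gripper_force: 30.0
t: 10.4
eef_pos: [0.4838, 0.0335, 0.2765]
ee_rot: [3.142, -0.0, -3.047]
force: [-4.5, -2.6, 1.2]
width: 0.0258
gripper_force: 30.0
10.45 s 0.2087 th 0.006 x -0.004 z 0.073 F [-4.9 -1.3  2.9] 0.0255 30.0
10.55 s 0.2087 th 0.0 x -0.0021 z 0.072 F [-4.5 -1.2  1.7] 0.0257 30.0
10.65 s 0.2087 th 0.002 x 0.0002 z 0.041 F [-4.9 -0.1  2.7] 0.026 30.0
10.75 s 0.2087 th -0.002 x -0.0001 z 0.072 F [-4.1 -0.5  2.9] 0.0261 30.0
10.85 s 0.2087 th -0.006 x -0.0035 z 0.074 F [-4.  -0.8  2.9] 0.0258 30.0
10.95 s 0.2087 th nan x nan z nan F [-4.7 -0.4  2. ] 0.0259 30.0
11.05 s 0.2087 th 0.008 x -0.0027 z 0.073 F [-4.4 -0.5  2.5] 0.0257 30.0
11.15 s 0.2087 th -0.002 x -0.0012 z 0.076 F [-4.8 -0.6  2.9] 0.0258 30.0
11.25 s 0.2087 th nan x nan z nan F [-4.7 -1.   2.7] 0.0257 30.0
11.35 s 0.2087 th 0.006 x -0.0004 z 0.073 F [-4.7  0.1  2. ] 0.0256 30.0
11.45 s 0.2087 th 0.01 x -0.0027 z 0.075 F [-5.9 -0.9  2.2] 0.0259 30.0
11.55 s 0.2087 th 0.002 x 0.001 z 0.075 F [-6.2 -0.3  2.8] 0.026 30.0
amp 0.005 offset 0.0022 rms 0.0034
t 11.6 [-0.00053211  0.00496601  0.00219928]
[array([0.6516, 0.0521, 0.0431]), array([ 0.6734, -0.2202,  0.0064])] [array([0.6542, 0.0511, 0.0754])]
[array([0.6549, 0.0505, 0.039 ])] []
```

Residual swing is about 0.005 rad. I check it more finely with sub-pixel image tracking and view the result.

```bash
cat >> h.py <<'E'
def still(n=22):
    S=get_state(); s=(S['eef_pos']-G0)@YD; pin=G0+s*YD+.17*XD
    def can(th): return pin+np.array([0,0,.495-.295])+.33*(np.sin(th)*YD+np.array([0,0,-np.cos(th)]))
    t=[];C=[]
    for i in range(n):
        t.append(get_state()['t']); f=cams.grab_frame('scene')
        u,v=proj(f,can(0)).round().astype(int)
        C.append(cv2.cvtColor(f['img'][v-45:v+45,u-32:u+32],cv2.COLOR_RGB2GRAY).astype(np.float32))
    g=(proj(f,can(.05))-proj(f,can(-.05)))/.1; e=g/np.linalg.norm(g)   # px per rad
    M=np.mean(C,0); gy,gx=np.gradient(cv2.GaussianBlur(M,(0,0),1)); J=gx*e[0]+gy*e[1]
    J[:12]=0
    mask=np.zeros_like(J); cv2.circle(mask,(32,38),22,1,-1); J=J*mask
    th=[-(J*(c-M)).sum()/(J*J).sum()/np.linalg.norm(g) for c in C]
    p=fit(t,th); return f,p
E
python3 - <<'E'
from h import *
f,p=still(); print(get_state()['t'],p)
a=cv2.resize(f['img'][170:350,210:390],None,fx=3.2,fy=3.2,interpolation=cv2.INTER_CUBIC); cv2.imwrite('pics/s4.png',a[:,:,::-1])
plan(p,get_state()['t'],0,8)
E
```

```text
amp 0.0044 offset -0.0 rms 0.0002
12.95 [-1.80001340e-03  3.96819558e-03 -8.05356590e-06]
rows mm [-0.3 -0.3 -0.2  0.   0.2  0.3  0.2  0.1]
```

View pics/s4.png

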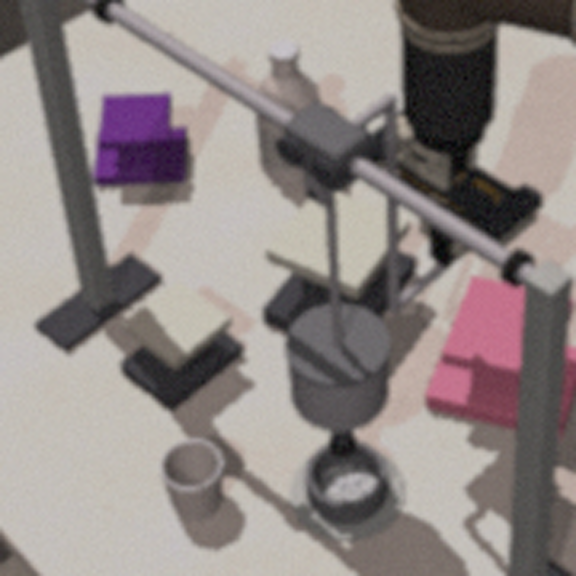

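The picture shows the hopper hanging over the neck: nozzle at crop (343,440) above the collar (348,485), stand untouched. Swing is 4 mrad. I wait past four seconds with no motion.

```bash
for i in 1 2 3 4 5; do python3 -m creep '{"translation":[[0,0,0],[0,0,0],[0,0,0],[0,0,0],[0,0,0],[0,0,0],[0,0,0],[0,0,0]],"spin":[0,0,0,0,0,0,0,0],"gripper":[0.1,0.1,0.1,0.1,0.1,0.1,0.1,0.1]}' 30 | head -1; done
python3 - <<'E'
from h import *
f,p=still(); print(get_state()['t'],get_state()['force'])
E
```

```text
t: 13.75
t: 14.55
t: 15.35
t: 16.15
t: 16.95
amp 0.0041 offset 0.0 rms 0.0001
18.05 [-5.21877902 -0.79360384  3.12607795]
```

```bash
python3 -m creep '{"translation":[[0,0,0],[0,0,0],[0,0,0],[0,0,0],[0,0,0],[0,0,0],[0,0,0],[0,0,0]],"spin":[0,0,0,0,0,0,0,0],"gripper":[0.4,0.5,0.6,0.7,0.8,0.9,0.9,0.9]}' 5
python3 - <<'E'
from h import *
f=cams.grab_frame('wrist'); save(f,'w5.png'); print(get_state()['width'],get_state()['force'])
E
```

```text
t: 18.85
eef_pos: [0.484, 0.0332, 0.2765]
ee_rot: [3.142, 0.0, -3.047]
force: [-0.1, 0.4, 0.0]
width: 0.078
gripper_force: 0.0
0.07817949104812562 [ 1.30258187 -0.12161572 -0.44974562]
```

View pics/w5.png

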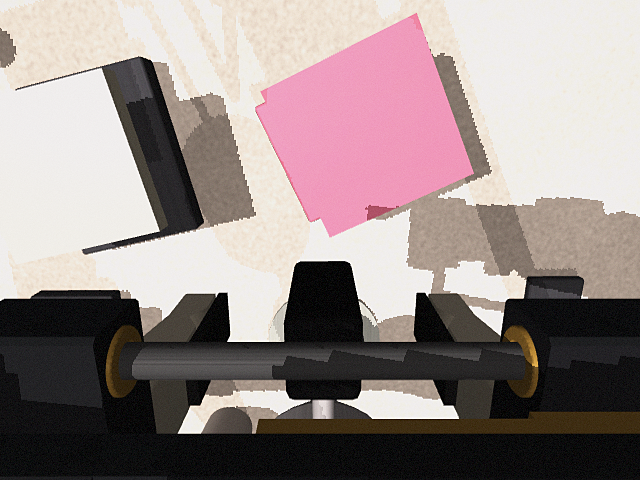

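Fingers are open and clear on both sides of the handle (323,330). I go straight up, then back.

```bash
python3 -m creep '{"translation":[[0,0,10],[0,0,25],[0,0,35],[0,0,35],[0,0,25],[-25,0,0],[-30,0,0],[-15,0,0]],"spin":[0,0,0,0,0,0,0,0],"gripper":[0.9,0.9,0.9,0.9,0.9,0.9,0.9,0.9]}'
python3 - <<'E'
from h import *
# keep hopper crop centred where it hung with the runner
import h
class K: pass
S=get_state; h.get_state=lambda: {**S(),'eef_pos':np.array([.484,.0333,.2765])}
f,p=h.still(); print(S()['t'],S()['eef_pos'],S()['force'],p)
print([np.round(d['centre'],4) for d in nets.pinpoint('scene','mouth')],[np.round(d['centre'],4) for d in nets.pinpoint('scene','nozzle')],[np.round(d['centre'],4) for d in nets.pinpoint('scene','grip')])
E
```

```text
t: 19.7
eef_pos: [0.4125, 0.0328, 0.4077]
ee_rot: [3.141, 0.002, -3.047]
force: [-0.8, 0.2, -0.8]
width: 0.079
gripper_force: 0.0
amp 0.0039 offset -0.0 rms 0.0001
20.8 [0.41394053 0.03319085 0.40658168] [-0.29250874  1.21962751 -0.9591122 ] [-1.72615236e-03  3.52642220e-03 -8.58856772e-06]
[] [array([0.6504, 0.0491, 0.0756])] [array([0.4863, 0.0341, 0.2965])]
```

```bash
python3 -c "
from station import arm
print(arm.job_done())"
```

```text
the job is handed in; nothing more can be done
None
```

The hopper hangs over the middle of the filler neck, swinging about 4 mrad (under 2 mm at the nozzle); it hung that still for over seven seconds before I let go, the gripper is clear, and the job was handed in at about 21 s.

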